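Index the reagent carousel to the next station

TASK

Advance the reagent carousel by one station: with the fingertips press in the blue indexing plunger, turn the carousel clockwise (seen from above) to the next hole, and leave it locked there with the plunger sprung fully back out. Do not grip the plunger knob, and do not turn the carousel the wrong way or past the next hole. Leave the three reagent bottles upright in their pockets, and do not move the buffer bottle, the tip box or the beaker on the bench.

Things in the scene. Friction and masses are not known exactly. Their poses are not given: they have to be found in the camera images.
- carousel (a joint): Angle (rad) of the carousel's white disc. 0 is the present hole (play 0.03 either way); it grows clockwise seen from above. The holes are 45 degrees (0.785 rad) apart. It stays where it is left and takes about 1.5 to 3 N at the knob to turn, but turns only while the plunger is pressed in or its pin is between two holes; in a hole it is locked.
- plunger (a joint): Travel (m) of the plunger, straight down: 0 sprung fully out, 0.012 fully in. Spring: 2 N at first, 6 N at 7 mm, 8 N at the bottom. Its hidden pin (10 mm, in a 15 mm hole) leaves the hole at 0.007. Let go between holes it stays 0.007 in and the carousel still turns; at the next hole it springs out and locks. A hard push on the knob's side can hold it in by friction until let go.
- plunger_top (a point): Centre of the dished top (dark rubber) of the plunger's blue round knob, which rides on the carousel 100 mm from its axis. When out it is 33 mm above the disc. Knob 50 mm across, 12 mm thick, rim 3 mm above the face (41 mm inside), on a 16 mm stem with a bushing 36 mm wide, 6 mm high. A fingertip pressing on the face can drag the carousel round. z is up, x away from the axis.
- carousel_center (a point): Point on the carousel's axis, level with the top of its white disc (284 mm across, 12 mm thick, top 59 mm above the bench); z up, x towards the plunger. A steel hub 44 mm across stands 10 mm high here. A short black line on the disc outside the knob points to a black dot on the base's rim at each hole.
- base: Fixed grey round base of the carousel, 316 mm across, 45 mm high, origin at the centre of its underside. A small red pointer, 50 mm high, stands at its rim on the side opposite the plunger's first hole. Its x axis points to that first hole.
- bottle_amber: Amber reagent bottle, white cap, 32 mm across, 56 mm high, origin at the centre of its underside; stands loose in a grey pocket (12 mm high, 44 mm across) of the carousel, 95 mm from the axis, 135 degrees counterclockwise from the plunger.
- bottle_green: Green reagent bottle, white cap, same size, in the pocket opposite the plunger.
- bottle_white: White reagent bottle, orange cap, same size, in the pocket 135 degrees clockwise from the plunger.
- buffer: Clear buffer bottle with white cap, 60 mm across, 130 mm high, loose on the bench; origin at the centre of its underside.
- tipbox: Blue pipette-tip box with clear lid, 85 x 120 x 67 mm, loose on the bench; origin at the centre of its underside.
- beaker: White plastic beaker, 60 mm across, 75 mm high, loose on the bench; origin at the centre of its underside.
Not all that is in view belongs to the job. What is shaped like the bottle_white but purple or yellow is not meant.

How it is judged:
By the outcome, as a careful person would: the job done as asked, in the order asked, and still so for the second after the job is handed in, with the robot touching nothing.
It also fails if it takes over 58 s, if anything falls off the work surface, if the arm or the gripper's body presses on something with over 40 N, if the wrist force passes 120 N, or if a joint passes its speed limit or range.

ROBOT

A 6-joint arm with a two-finger parallel gripper is mounted at the origin on the work surface. World frame = base frame: x ahead of the robot, y to its left, z up, the work surface at z = 0. Lengths are in m, angles in rad, forces in N, time in s.
With the tool pointing down it reaches from about 0.25 to 0.775 m from the base axis. Payload 8.9 kg.
Tool frame: the origin (TCP) lies at the very end of the fingers, on their centre line; the grasp point (between the pads) lies 19 mm behind it; z points along the fingers, y is the line along which they close (so a half turn about z gives the same grasp; the last joint's range is limited). The gripper opens to 85 mm and grips with 20 to 120 N. Pads are 22 mm wide; open, the fingers measure 114 mm over their backs; the gripper's body (76 mm by 85 mm) begins 54 mm behind the grasp point. The pads swing forward as they close: fully open they stand 13 mm farther back than shut.
Start: joints at [1.179, 0.291, -0.153, 1.127, 0, 1.431], TCP at [0.131, 0.508, 0.231] pointing down, gripper open.
Joint ranges: [-2.52, 2.52], [-0.91, 1.74], [-1.3, 1.37], [-1.96, 2.02], [-1.52, 1.47], [-3.14, 3.14]. Speed limits (rad/s): [2.22, 2.22, 2.79, 3.14, 3.14, 3.14].

INTERFACE

Orientations are given as [roll, pitch, yaw] about the fixed x, y, z axes, in that order (R = Rz(yaw) Ry(pitch) Rx(roll)).
In Python, from plant import sensors, eyes, manip gives the robot as it stands.
- The arm moves only by the shell command python3 -m creep 'ROWS' [OPENING]. ROWS is JSON, a list of rows, each a list of 2 entries, a list of its own where there are three numbers: the shift along the world's x, y, z in mm, then the turn, a rotation vector about the world's x, y, z in rad. In form: [[[x, y, z], [rx, ry, rz]], ...]. A call has 1 to 20 rows; each row is the pose to reach, as a shift and turn from the pose commanded when the call began; what a row does not reach only later rows make up. A row lasts 1/12 s, in which the tool goes at most 41.7 mm and 7.16 degrees, less where a joint would pass 70% of its speed; a pose out of reach is approached as far as the arm can. A call with a gripper value outside its range is refused whole. OPENING is the opening in per cent of the stroke, from 0 (shut) to 100 (fully open), set as the call begins (- or left out, the last holds). The fingers move at their own pace and stop on an object; the grip force is fixed at half the most. Time passes only in rows, so rows that repeat a pose let the fingers close. It gives the time, the measured TCP pose, the force, the opening and the grip force at its end, in the units of the state.
- sensors.sense(): the state, without advancing time (a new reading comes with each control period).
- eyes.camera(name): name is "scene" or "top" or "wrist"; returns (picture, depth): 384x512x3 uint8, blue, green, red; 384x512 float32, m along the optical axis (not along the pixel's ray), 0 where there is no reading.
- eyes.camera_info(name): a dict with "fx", "fy", "cx", "cy" (pixels), "T" (4x4, takes a point from camera to world coordinates); the wrist camera has in their place "mount" (4x4, takes a point from camera to tool coordinates, whose origin is the TCP and whose axes are the flange's). Camera axes: x right, y down, z forward; pixel columns grow to the right and rows downward; lengths in m; the calibration is good to about 2 mm. A picture is of the moment at which its call begins: read the wrist's pose just before it. camera_info takes no time and is no camera call.
- manip.hand_in(): hands the job in; it is judged then, once.
The state is a dict: "t": time; "joints": joint angles; "joint_vel": joint speeds; "joint_torque": joint torques, N m; "eef_pos": TCP position; "tcp_rot": TCP orientation; "force": force on the tool from outside, world axes, zero at the start; "ft_torque": the same for the moment, N m; "width": finger opening in m; "gripper_force": force on a finger pad.
Only numpy, scipy, OpenCV 4.12 (cv2) and the standard library are available. Lean on these libraries where they do the work, as an engineer would, in place of code of your own. Each camera call takes 0.05 s, during which the arm holds its last target. There are 200 camera calls.

## Working session

There is one attempt and no reset: what is moved stays moved. The work goes in short steps, Python scripts to look and compute and a shell command to move; the robot and the scene stay as the last step left them, time stands still between calls to the robot, and variables do not carry over. Pictures are saved under pics/ and viewed, at most 10 in all, crops included, and the job is handed in when it is done.

```bash
mkdir -p pics; cat > h.py <<'E'
import numpy as np, cv2
from plant import sensors, eyes, manip
def cloud(name):
    s=sensors.sense(); im,d=eyes.camera(name); c=eyes.camera_info(name)
    v,u=np.mgrid[:384,:512]
    P=np.stack([(u-c['cx'])/c['fx']*d,(v-c['cy'])/c['fy']*d,d,np.ones_like(d)],-1)
    T=c.get('T')
    W=P@np.array(T).T if T is not None else None
    return im,d,(W[...,:3] if W is not None else None),c,s
E
python3 - <<'E'
from h import *
ims=[]
for n in('top','scene'):
    im,d,W,c,s=cloud(n); np.savez(n+'.npz',im=im,d=d,W=W); ims.append(im)
cv2.imwrite('pics/a.png',cv2.resize(ims[0],(800,600))); cv2.imwrite('pics/b.png',cv2.resize(ims[1],(800,600)))
print(s)
E
```

```text
{'t': 0.05, 'joints': array([ 1.17870126e+00,  2.91285278e-01, -1.54112185e-01,  1.12673771e+00,
       -5.12831738e-06,  1.43147528e+00]), 'joint_vel': array([-9.70826310e-06, -1.10386171e-03,  1.44134058e-03, -4.36885727e-04,
       -1.44816635e-03, -6.04359605e-04]), 'joint_torque': array([ 2.66348332e-03, -5.38498771e+01,  3.32275593e+01,  9.22530686e-03,
       -2.01363505e-04,  1.85921755e-05]), 'eef_pos': array([0.13113326, 0.5078961 , 0.23073501]), 'tcp_rot': array([-3.14026607e+00, -1.80847375e-04,  2.88881852e+00]), 'force': array([-0.15445952, -0.20557891,  0.12663581]), 'ft_torque': array([0.04329033, 0.01463944, 0.02971563]), 'gripper_force': 0.0, 'width': 0.08522133397369298}
```

View pics/a.png

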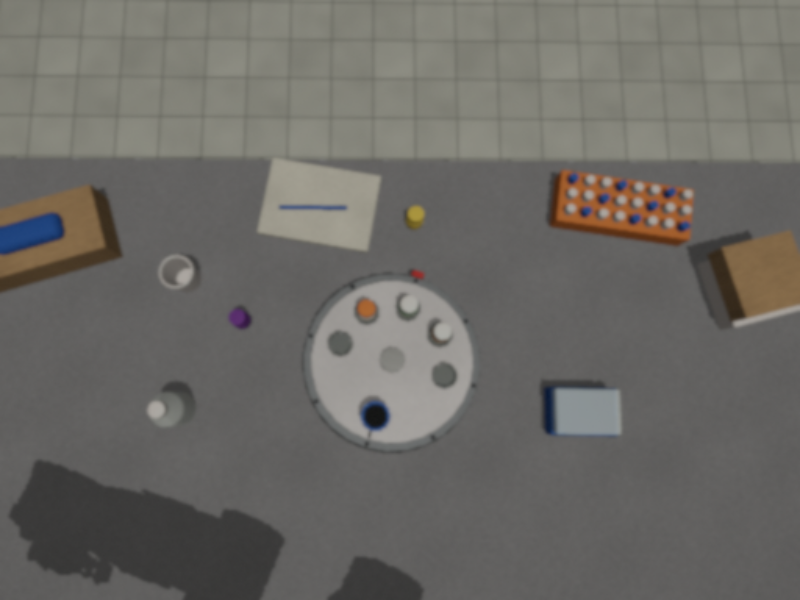

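View pics/b.png

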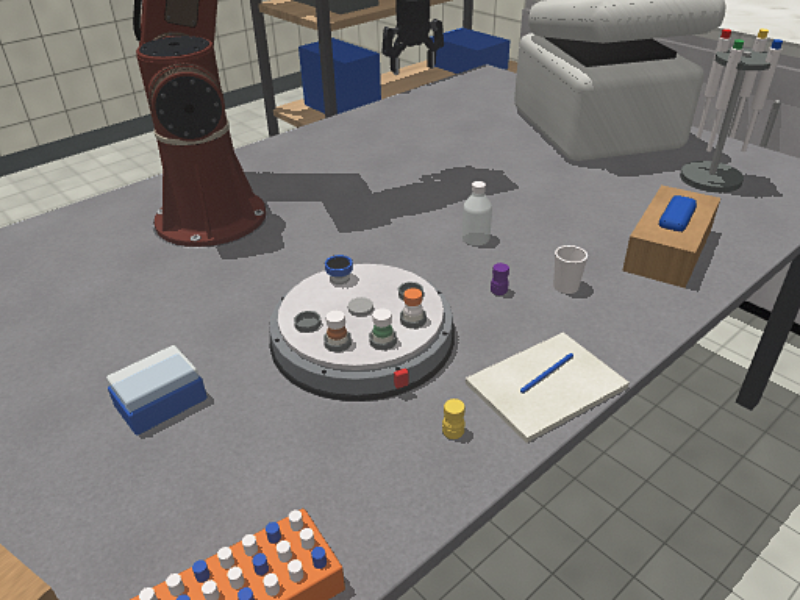

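The top view shows the disc centre at about (392,360), the knob at (375,415) and the next dot clockwise at (315,402). The buffer, beaker and tip box are well clear of the carousel.

```bash
python3 - <<'E'
from h import *
z=np.load('top.npz'); W=z['W']; im=z['im'].astype(int)
for u,v in [(392,360),(375,415),(366,441),(417,275),(315,402),(436,437)]:
    print((u,v),W[int(v*.64),int(u*.64)].round(4))
# disc: white at z~.059
for n in('top','scene'):
    z=np.load(n+'.npz'); W=z['W']; im=z['im'].astype(int)
    m=(abs(W[...,2]-.059)<.004)&(im.min(-1)>110)
    m=(abs(W[...,2]-.059)<.004)
    pts=W[m][:,:2]; pts=pts[np.hypot(*(pts-np.median(pts,0)).T)<.16]
    c,r=cv2.minEnclosingCircle(pts.astype(np.float32)); print(n,'disc',c,r,len(pts), np.median(W[m][:,2]))
    b,g,r_=im[...,0],im[...,1],im[...,2]
    near=np.hypot(W[...,0]-c[0],W[...,1]-c[1])<.135
    k=near&(W[...,2]>.08)&(W[...,2]<.102)&(b>r_+5); 
    # knob: all points z>.08 within 40mm of blue median
    md=np.median(W[k][:,:2],0); kk=(W[...,2]>.082)&(W[...,2]<.105)&(np.hypot(W[...,0]-md[0],W[...,1]-md[1])<.04)
    c2,r2=cv2.minEnclosingCircle(W[kk][:,:2].astype(np.float32)); print('knob',c2,r2,kk.sum(),np.percentile(W[kk][:,2],[5,50,95]), W[kk].mean(0), 'R',np.hypot(c2[0]-c[0],c2[1]-c[1]),'ang',np.degrees(np.arctan2(c2[1]-c[1],c2[0]-c[0])))
    rd=(r_>g+70)&(r_>b+70)&(np.hypot(W[...,0]-c[0],W[...,1]-c[1])<.19)&(np.hypot(W[...,0]-c[0],W[...,1]-c[1])>.14)
    p=W[rd].mean(0); print('red',p,rd.sum(),'ang',np.degrees(np.arctan2(p[1]-c[1],p[0]-c[0])))
E
```

```text
(392, 360) [ 0.5605 -0.0149  0.0718]
(375, 415) [0.4679 0.0122 0.0938]
(366, 441) [0.4216 0.0282 0.0422]
(417, 275) [ 0.7135 -0.0611  0.0528]
(315, 402) [0.4888 0.1183 0.0478]
(436, 437) [ 0.4294 -0.094   0.0466]
top disc (0.5621170401573181, -0.015696335583925247) 0.14199258387088776 6715 0.05935038862239672
knob (0.46627935767173767, 0.01346798986196518) 0.024928363040089607 286 [0.09035391 0.09355829 0.09790934] [0.46606701 0.01367638 0.09375728] R 0.10017693977618175 ang 163.07449222983695
red [ 0.71615924 -0.06425092  0.05037905] 20 ang -17.49501618507807
scene disc (0.5638849139213562, -0.014745781198143959) 0.14392542839050293 4028 0.059232785731663296
knob (0.4705899953842163, 0.013848720118403435) 0.026846496388316154 196 [0.08458543 0.09274169 0.09721134] [0.47304454 0.01113138 0.09215802] R 0.09757862127737611 ang 162.9599174986266
red [ 0.71981322 -0.06468054  0.04769181] 31 ang -17.7572365825319
```

```bash
python3 -m creep '[[[335,-494,0],[0,0,0]],[[335,-494,0],[0,0,0]],[[335,-494,0],[0,0,0]],[[335,-494,0],[0,0,0]],[[335,-494,0],[0,0,0]],[[335,-494,0],[0,0,0]],[[335,-494,0],[0,0,0]],[[335,-494,0],[0,0,0]],[[335,-494,0],[0,0,0]],[[335,-494,0],[0,0,0]],[[335,-494,0],[0,0,0]],[[335,-494,0],[0,0,0]],[[335,-494,0],[0,0,0]],[[335,-494,0],[0,0,0]],[[335,-494,-30],[0,0,0]],[[335,-494,-60],[0,0,0]],[[335,-494,-90],[0,0,0]],[[335,-494,-90],[0,0,0]],[[335,-494,-90],[0,0,0]],[[335,-494,-90],[0,0,0]]]' 0
python3 - <<'E'
from h import *
im,d,_,c,s=cloud('wrist'); from scipy.spatial.transform import Rotation as R
print(s['eef_pos'],s['tcp_rot'],s['width'],s['force'],s['joints'])
v,u=np.mgrid[:384,:512]
P=np.stack([(u-c['cx'])/c['fx']*d,(v-c['cy'])/c['fy']*d,d,np.ones_like(d)],-1)
T=np.eye(4);T[:3,:3]=R.from_euler('xyz',s['tcp_rot']).as_matrix();T[:3,3]=s['eef_pos']
W=(P@(T@np.array(c['mount'])).T)[...,:3]; im2=im.astype(int)
k=(W[...,2]>.082)&(W[...,2]<.1)&(d>0)&(np.hypot(W[...,0]-.4665,W[...,1]-.0137)<.04)
c2,r2=cv2.minEnclosingCircle(W[k][:,:2].astype(np.float32)); print('knob',c2,r2,k.sum(),np.percentile(W[k][:,2],[5,50,95]))
cv2.imwrite('pics/c.png',im)
E
```

```text
t: 1.77
eef_pos: [0.4669, 0.0144, 0.1426]
tcp_rot: [3.141, 0.001, 2.889]
force: [0.1, -0.5, 0.0]
width: -0.0002
gripper_force: 0.0
[0.46689626 0.01442683 0.14262256] [3.14147749e+00 1.01422142e-03 2.88918318e+00] -0.00022164902968995251 [ 0.13082855 -0.45768681  0.04721933] [-1.25804227e-01  2.55905366e-01 -4.51564092e-01  8.62306224e-01
 -1.38217356e-05  1.26605184e-01]
knob (0.4651114344596863, 0.015182976610958576) 0.025355294346809387 4516 [0.0918358  0.09374836 0.09681991]
```

View pics/c.png

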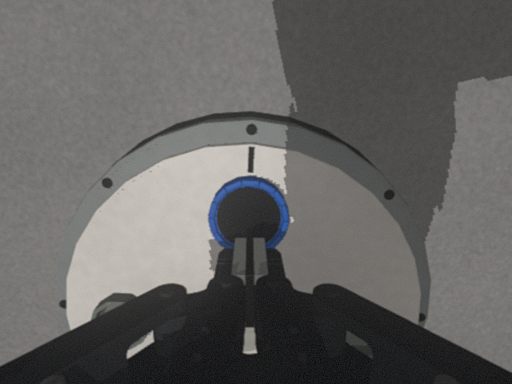

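The wrist view shows the knob ring at (248,213), with the black line pointing at its dot. The shut fingers line up with the knob.

```bash
python3 -m creep '[[[-1,0,-15],[0,0,0]],[[-1,0,-30],[0,0,0]],[[-1,0,-40],[0,0,0]],[[-1,0,-46],[0,0,0]],[[-1,0,-49],[0,0,0]],[[-1,0,-51],[0,0,0]],[[-1,0,-53],[0,0,0]],[[-1,0,-55],[0,0,0]],[[-1,0,-55],[0,0,0]],[[-1,0,-55],[0,0,0]]]'
```

```text
t: 2.65
eef_pos: [0.466, 0.0144, 0.0868]
tcp_rot: [3.141, 0.001, 2.889]
force: [1.2, 1.5, 4.2]
width: 0.0
gripper_force: 2.4
```

```bash
python3 -m creep '[[[0,0,-2],[0,0,0]],[[0,0,-4],[0,0,0]],[[0,0,-6],[0,0,0]],[[0,0,-6],[0,0,0]],[[0,0,-6],[0,0,0]]]'
```

```text
t: 3.07
eef_pos: [0.4659, 0.0143, 0.0808]
tcp_rot: [3.141, 0.001, 2.889]
force: [-0.5, 1.4, 7.9]
width: -0.0003
gripper_force: 3.9
```

```bash
python3 -m creep '[[[1.1,3.4,0],[0,0,-0.035]],[[2.3,6.7,0],[0,0,-0.07]],[[3.7,10,0],[0,0,-0.105]],[[5.1,13.2,0],[0,0,-0.14]],[[6.7,16.3,0],[0,0,-0.175]],[[8.3,19.4,0],[0,0,-0.21]],[[10.1,22.5,0],[0,0,-0.245]],[[12,25.5,0],[0,0,-0.28]],[[14,28.4,0],[0,0,-0.315]],[[16,31.2,0],[0,0,-0.35]],[[16,31.2,0],[0,0,-0.35]],[[16,31.2,0],[0,0,-0.35]]]'
cat > w.py <<'E'
from h import *
from scipy.spatial.transform import Rotation as R
import sys
im,d,W,c,s=cloud('top')
b,g,r=[im[...,i].astype(int) for i in range(3)]
C=np.array([.5625,-.0155])
rho=np.hypot(W[...,0]-C[0],W[...,1]-C[1])
# bottles' caps: orange cap angle, and all tall things on the disc opposite
for n,m in (('orange',(r>b+60)&(r>g+30)&(W[...,2]>.105)&(rho<.13)),):
    p=W[m].mean(0); print(n,p,m.sum(),np.degrees(np.arctan2(p[1]-C[1],p[0]-C[0])))
m=(abs(W[...,2]-.114)<.012)&(rho<.12)&(rho>.07)&(W[...,0]>.57)
n,_,st,ce=cv2.connectedComponentsWithStats(m.astype(np.uint8))
v=d
for i in range(1,n):
    if st[i,4]>20:
        q=W[_==i].mean(0); print('cap',q.round(4),st[i,4],np.degrees(np.arctan2(q[1]-C[1],q[0]-C[0])).round(2))
im,d,_,c,s=cloud('wrist')
v,u=np.mgrid[:384,:512]
P=np.stack([(u-c['cx'])/c['fx']*d,(v-c['cy'])/c['fy']*d,d,np.ones_like(d)],-1)
T=np.eye(4);T[:3,:3]=R.from_euler('xyz',s['tcp_rot']).as_matrix();T[:3,3]=s['eef_pos']
W=(P@(T@np.array(c['mount'])).T)[...,:3]
b,g,r=[im[...,i].astype(int) for i in range(3)]
k=(b>r+40)&(b>g+20)&(np.hypot(W[...,0]-C[0],W[...,1]-C[1])<.14)&(W[...,2]>.07)
h=W[k]; A=np.c_[2*h[:,:2],np.ones(len(h))]
top=h[h[:,2]>np.percentile(h[:,2],40)]
c2,r2=cv2.minEnclosingCircle(top[:,:2].astype(np.float32))
print('tcp',s['eef_pos'],'knob',c2,r2,k.sum(),'rimz',np.percentile(h[:,2],[50,90]),'ang',np.degrees(np.arctan2(c2[1]-C[1],c2[0]-C[0])))
cv2.imwrite('pics/'+sys.argv[1]+'.png',im)
E
python3 w.py d; python3 -c "
import numpy as np;from h import *
z=np.load('top.npz');W=z['W'];m=(abs(W[...,2]-.114)<.012)&(W[...,0]>.57)&(np.hypot(W[...,0]-.5625,W[...,1]+.0155)<.12)&(np.hypot(W[...,0]-.5625,W[...,1]+.0155)>.07)
n,l,st,_=cv2.connectedComponentsWithStats(m.astype(np.uint8))
for i in range(1,n):
  q=W[l==i].mean(0);print('before',q,st[i,4],np.degrees(np.arctan2(q[1]+.0155,q[0]-.5625)))"
```

```text
t: 4.07
eef_pos: [0.4822, 0.0457, 0.081]
tcp_rot: [3.141, 0.001, 2.539]
force: [-0.6, 0.7, 7.6]
width: 0.0001
gripper_force: 3.8
orange [ 0.64177891 -0.00165507  0.19583958] 104 9.905992285794103
cap [ 0.6548 -0.0029  0.1151] 104 7.8
cap [ 0.6361 -0.0727  0.1152] 104 -37.85
cap [ 0.578  -0.1094  0.1152] 76 -80.61
tcp [0.48222755 0.04559961 0.08101253] knob (0.48069363832473755, 0.04647820442914963) 0.02474387362599373 2063 rimz [0.08494716 0.08585611] ang 142.85167220175106
before [ 0.65156283 -0.04293626  0.11496765] 105 -17.1217183077163
before [0.64466617 0.02858754 0.11480074] 102 28.216473545078227
before [ 0.60566012 -0.09904634  0.11503912] 111 -62.67908331320778
```

View pics/d.png

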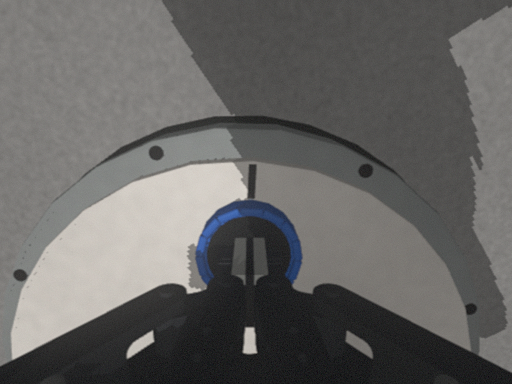

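The disc has turned 20° with the knob still under the fingertips, and the black line sits midway between the dots. Next I turn another 20°, then ease the tip up so the pin rides on the plate.

```bash
python3 -m creep '[[[2.2,2.8,0],[0,0,-0.035]],[[4.5,5.5,0],[0,0,-0.07]],[[6.9,8.1,0],[0,0,-0.105]],[[9.3,10.6,0],[0,0,-0.14]],[[11.9,13.1,0],[0,0,-0.175]],[[14.5,15.4,0],[0,0,-0.21]],[[17.2,17.7,0],[0,0,-0.245]],[[20,19.8,0],[0,0,-0.28]],[[22.9,21.9,0],[0,0,-0.315]],[[25.8,23.8,0],[0,0,-0.35]],[[25.8,23.8,0],[0,0,-0.35]],[[25.8,23.8,2],[0,0,-0.35]],[[25.8,23.8,4],[0,0,-0.35]],[[25.8,23.8,4],[0,0,-0.35]],[[25.8,23.8,4],[0,0,-0.35]]]'
python3 w.py e
```

```text
t: 5.42
eef_pos: [0.508, 0.0692, 0.0848]
tcp_rot: [3.14, 0.001, 2.189]
force: [1.1, 0.1, 5.9]
width: -0.0002
gripper_force: 2.9
orange [ 0.64006048 -0.03157568  0.19836338] 101 -11.709683953187902
cap [ 0.6537 -0.0353  0.1152] 103 -12.26
cap [ 0.6121 -0.0951  0.115 ] 103 -58.1
tcp [0.50793019 0.06918481 0.08476785] knob (0.506489634513855, 0.07040635496377945) 0.02475012093782425 2073 rimz [0.08869419 0.08964704] ang 123.1040799224662
```

```bash
python3 -m creep '[[[1.1,0.7,0],[0,0,-0.012]],[[2.2,1.4,0],[0,0,-0.025]],[[3.3,2.0,0],[0,0,-0.037]],[[4.4,2.7,0],[0,0,-0.05]],[[5.5,3.3,0],[0,0,-0.062]],[[6.5,3.9,0],[0,0,-0.075]],[[6.5,3.9,0],[0,0,-0.075]],[[6.5,3.9,0.8],[0,0,-0.075]],[[6.5,3.9,1.5],[0,0,-0.075]],[[6.5,3.9,1.5],[0,0,-0.075]],[[6.5,3.9,1.5],[0,0,-0.075]]]'
python3 w.py f
```

```text
t: 6.43
eef_pos: [0.5141, 0.0729, 0.0861]
tcp_rot: [3.141, 0.001, 2.114]
force: [1.2, -2.6, 5.3]
width: 0.0002
gripper_force: 2.6
orange [ 0.63641706 -0.03708269  0.21446196] 106 -16.277026821257135
cap [ 0.6518 -0.0426  0.1155] 102 -16.87
cap [ 0.6064 -0.0986  0.1151] 109 -62.15
tcp [0.51410976 0.07286215 0.08608125] knob (0.5127341151237488, 0.07402926683425903) 0.024790985509753227 2111 rimz [0.08996295 0.09092767] ang 119.06800343308126
```

View pics/f.png

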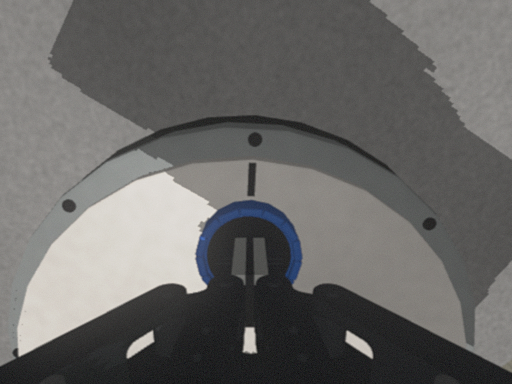

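The black line points at the next dot, at (254,139). The fingertip still feels 5.3 N after rising 1.3 mm, so the pin has entered the hole. Now I lift off.

```bash
python3 -m creep '[[[0,0,2],[0,0,0]],[[0,0,4],[0,0,0]],[[0,0,6],[0,0,0]],[[0,0,9],[0,0,0]],[[0,0,15],[0,0,0]],[[0,0,35],[0,0,0]],[[0,0,60],[0,0,0]],[[0,0,90],[0,0,0]],[[0,0,90],[0,0,0]],[[0,0,90],[0,0,0]]]'
python3 w.py g; python3 - <<'E'
from h import *
im=eyes.camera('scene')[0]; cv2.imwrite('pics/h.png',cv2.resize(im,(800,600)))
E
```

```text
t: 7.37
eef_pos: [0.5144, 0.0734, 0.1773]
tcp_rot: [3.139, 0.001, 2.114]
force: [-0.3, -0.1, -0.3]
width: -0.0003
gripper_force: 0.0
orange [ 0.64390129 -0.03977312  0.16652518] 102 -16.60410007447184
cap [ 0.6519 -0.0425  0.1151] 102 -16.81
cap [ 0.6065 -0.0986  0.1151] 108 -62.08
tcp [0.51345807 0.07332751 0.17599402] knob (0.5127100348472595, 0.07373441010713577) 0.02496400661766529 1233 rimz [0.09599425 0.09702755] ang 119.16012876618503
```

View pics/h.png

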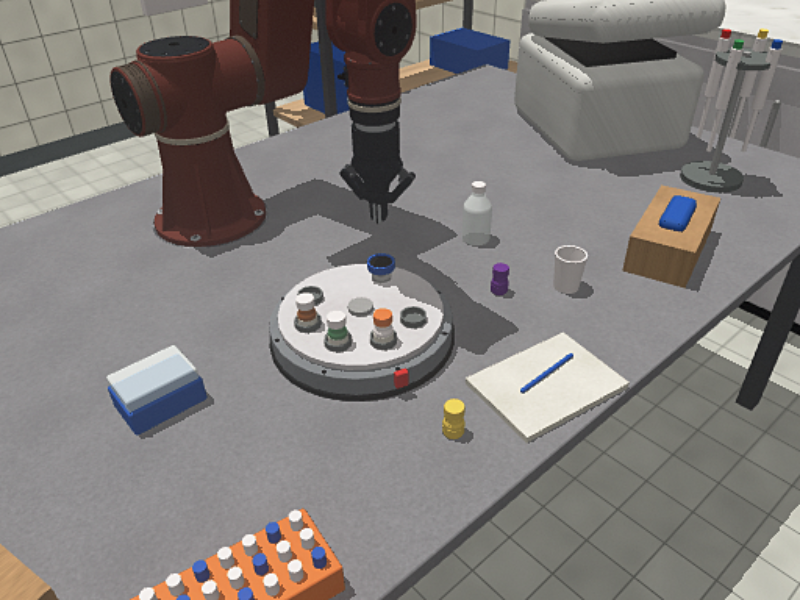

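View pics/g.png

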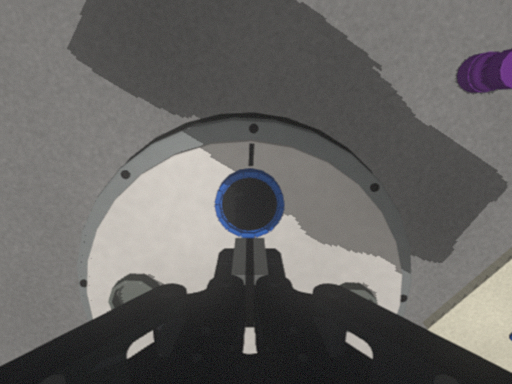

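The knob rim is back at 96–97 mm, so the plunger is fully out. The line is at the next dot, (253,128), the three bottles stand upright, and the bench items have not moved. I'm handing it in.

```bash
python3 -c "
from plant import manip;print(manip.hand_in())"
```

```text
the job is handed in; nothing more can be done
None
```

The carousel is one station (45°) further clockwise and locked, with the plunger fully out, the three bottles upright and nothing on the bench moved; I handed it in at about 7.5 s.

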